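# Zero the bench torque gauge and snap its dust cap on

### The arm

A 7-joint arm with a two-finger parallel gripper is mounted at the origin on the work surface. World frame = base frame: x ahead of the robot, y to its left, z up, the work surface at z = 0. Lengths are in m, angles in rad, forces in N, time in s.
With the tool pointing down it reaches from about 0.425 to 0.875 m from the base axis. Payload 8.4 kg.
Tool frame: the origin (TCP) lies at the very end of the fingers, on their centre line; the grasp point (between the pads) lies 19 mm behind it; z points along the fingers, y is the direction in which the jaws open and shut (so a half turn about z gives the same grasp; the last joint's range is limited). The gripper opens to 87 mm and grips with 3 to 60 N. Pads are 19 mm wide; open, the fingers measure 117 mm over their backs; the gripper's body (75 mm by 190 mm) begins 51 mm behind the grasp point.
Start: joints at [-1.264, 0.333, 0.04, 1.465, -0.013, 1.343, -0.059], TCP at [0.257, 0.597, 0.185] pointing down, gripper open.
Joint ranges: [-2.58, 2.58], [-0.38, 2.09], [-1.3, 1.39], [0.25, 2.4], [-1.5, 4.64], [0.08, 2.09], [-2.65, 2.65]. Speed limits (rad/s): [2.22, 2.22, 2.79, 2.79, 3.14, 3.14, 3.14].

### API

Orientations are given as a rotation vector (axis times angle).
In Python, from cell import monitor, vision, order gives the robot as it stands.
- The arm moves only by the tool send_rows, never from a script. Its argument "commands" is a list of rows, each a list of 7 numbers: the shift along the tool's x, y, z in mm, then the turn, a rotation vector about the tool's x, y, z in rad, then the gripper's target within -1 to 1 (fully open at 1, half-way at 0, shut at -1). In form: [[x, y, z, rx, ry, rz, gripper], ...]. A call has 1 to 20 rows; each row is the pose to reach, as a shift and turn from the pose measured when the call began, along the tool's axes at that moment; what a row does not reach only later rows make up. A row lasts 1/8 s, in which the tool goes at most 62.5 mm and 10.7 degrees, less where a joint would pass 70% of its speed; a pose out of reach is approached as far as the arm can. A call with a gripper value outside its range is refused whole. The fingers move at their own pace and stop on an object; "force" is the grip in N (left out, the last holds). Time passes only in rows, so rows that repeat a pose let the fingers close. It gives the time, the measured TCP pose, the force and the opening at its end, in the units of the state.
- monitor.state(): the state, without advancing time (a new reading comes with each control period).
- vision.capture(name): name is "side" or "top"; returns a dict with "pixels" (400x640x3 uint8, blue, green, red), "fx", "fy", "cx", "cy" (pixels), "cam_to_world" (4x4, takes a point from camera to world coordinates). Camera axes: x right, y up, looking along -z (the intrinsics and any distortion apply to the point x, -y, -z); pixel columns grow to the right and rows downward; lengths in m; the calibration is good to about 2 mm. A picture is of the moment at which its call begins. There is no depth.
- order.hand_in(): hands the job in, once; it reports no verdict.
The state is a dict: "clock": time; "joints": joint angles; "joint_velocities": joint speeds; "joint_efforts": joint torques, N m; "tcp_pos": TCP position; "tcp_rot": TCP orientation; "force": force on the tool from outside, world axes, zero at the start; "torque": the same for the moment, N m; "finger_gap": finger opening in m.
Only numpy, scipy, OpenCV 4.12 (cv2) and the standard library are available. Lean on these libraries where they do the work, as an engineer would, in place of code of your own. Each camera call takes 0.05 s, during which the arm holds its last target.

### The job

Put the torque gauge away ready for use: first turn its round metal bezel until the red pointer reads zero, at the green mark on the dial. Then pick up the yellow dust cap, press it onto the steel stud until it clicks, and keep pressing after the click so the rubber seal under it is squeezed right down. The job finishes while you still hold the cap pressed fully home, not let go, with the pointer still at zero and the tape roll, bit box and screwdriver left where they are.

Things in the scene. Friction and masses are not known exactly. Their poses are not given: they have to be found in the camera images.
- gauge: bench torque gauge, fixed: blue housing 150 x 150 mm, round white dial 132 mm across, its face 35 mm above the bench. Origin: centre of the underside, z up; bezel, seal and stud all lie on the vertical axis through it. Upwards: bezel 60 mm across, 35 to 63 mm above the bench; black seal ring 44 mm across, 63 to 68 mm; steel stud up to 85.5 mm. Its +x side has the zero mark
- stud_top (a point): centre of the top of the steel stud, on the gauge's axis, 85.5 mm above the bench. Stud 26 mm across, tapered to 19 mm over its top 4 mm; four brass spring balls stand about 3.5 mm out of its side, centred 74.7 mm above the bench
- bezel (a joint): angle of the aluminium bezel (rad): 0 when its red pointer is at the green mark (0.1 either way will do), positive anticlockwise from above, range -2.1 to 2.1, starts at 0.45 to 1.35. A knurled drum 60 mm across, 28 mm tall, with free space around it above the dial: grip it across any diameter and turn about the gauge's axis. Friction 0.06 N m; it stays where left
- pointer_tip (a point): tip of the red pointer on the bezel, 48 mm from the gauge's axis, just above the dial face; the pointer is a thin flat mark that does not obstruct the fingers
- zero_mark (a point): centre of the green zero mark on the dial face, 57.5 mm from the gauge's axis
- seal (a joint): how far the rubber seal ring is squeezed down (m): 0 free, 0.003 fully squeezed against a hard stop; it springs back. 0.002 takes about 6 N, fully squeezed about 9 N, so press with some 12 to 20 N. With the cap clicked on but not pressed it rests at about 0.0004
- cap: yellow dust cap, about 60 g, upright on the bench, open end down. Origin: centre of its lower rim, z up. Skirt 44 mm across, 26 mm tall, opening 29 mm; above it a round grip knob 26 mm across, 26 to 54 mm above the rim. Any turn about its axis fits. Pushed down on the stud: see cap_rim
- tape: bystander: roll of tape lying flat, brown, 68 mm outer diameter, 48 mm inner, 24 mm tall; origin at the centre of its underside
- bitbox: bystander: black bit box with a red top, 70 x 45 x 22 mm; origin at the centre of its underside
- driver: bystander: screwdriver with green handle, 200 mm long, lying on the bench along its own x axis, handle (26 mm thick) towards -x; origin under its middle
- cap_rim (a point): same point as the cap's origin (centre of its lower rim). Heights of it above the bench as the cap goes straight down on the stud: at 79 mm it meets the spring balls, resistance rises to a peak of about 8 N near 77 mm and falls away to nothing at 73 mm (the click: from there it is drawn down by itself); at 68 mm it meets the seal; at 65 mm it is fully home on a hard stop

How it is judged:
By the outcome, as a careful person would: the job done as asked, in the order asked, and still so for the second after the job is handed in, while the arm keeps its last pose, push and grip.
It also fails if it takes over 51 s, if anything falls off the work surface, if the arm or the gripper's body presses on something with over 40 N, if the wrist force passes 120 N, or if a joint passes its speed limit or range.

## Working session

There is one attempt and no reset: what is moved stays moved. The work goes in short steps, Python scripts to look and compute and a tool call to move; the robot and the scene stay as the last step left them, time stands still between calls to the robot, and variables do not carry over. Pictures are saved under pics/ and viewed, and the job is handed in when it is done.

Besides the shell and the picture viewer there is one more tool, called after "Request:" as a command line: name --pt "numbers of a row" for each row, then --argument value for the rest. send_rows: Moves the arm, as the interface text tells. Its arguments: {"type":"object","properties":{"commands":{"type":"array","items":{"type":"array","items":{"type":"number"}}},"force":{"type":"number"}},"required":["commands"]}

```bash
ls; mkdir -p pics
python3 - <<'E'
from cell import monitor, vision
import cv2
print(monitor.state())
for n in("top","side"):
    c=vision.capture(n); cv2.imwrite(f"pics/{n}0.png",c["pixels"]); print({k:v for k,v in c.items() if k!="pixels"})
E
```

```text
pics
{'clock': 0.0, 'joints': array([-1.26419824,  0.33390534,  0.03989031,  1.46627822, -0.01339975,
        1.34328669, -0.05849275]), 'joint_velocities': array([ 0.00154397,  0.00028934, -0.0003314 ,  0.00096606,  0.000579  ,
        0.0009463 ,  0.00015094]), 'joint_efforts': array([-7.01516754e-06, -6.56378746e+01,  1.33522600e+00, -4.03789186e+01,
       -5.97143546e-02,  4.50538332e-02,  1.44215119e-04]), 'tcp_pos': array([0.25642071, 0.59670812, 0.18385974]), 'tcp_rot': array([-6.33058170e-01, -3.07693156e+00,  2.50927580e-03]), 'force': array([ 0.56436728, -0.48324834,  0.31324817]), 'torque': array([0.02332723, 0.02403956, 0.01586222]), 'finger_gap': 0.08704936542303884}
{'fx': 373.6096692517921, 'fy': 373.6096692517921, 'cx': 313.04408711232713, 'cy': 195.94002449062944, 'cam_to_world': array([[ 0.01794249,  0.99168478, -0.12743376,  0.51060645],
       [-0.99983676,  0.01752519, -0.00439527,  0.08395741],
       [-0.00212542,  0.12749182,  0.99183734,  0.7650431 ],
       [ 0.        ,  0.        ,  0.        ,  1.        ]])}
{'fx': 380.0220258732768, 'fy': 380.0220258732768, 'cx': 323.11144906269476, 'cy': 205.8752234346761, 'cam_to_world': array([[ 0.74851444,  0.4601232 , -0.47750682,  0.29159962],
       [-0.66288781,  0.53818879, -0.52051183, -0.2722897 ],
       [ 0.01748925,  0.70614408,  0.70785215,  0.57194222],
       [ 0.        ,  0.        ,  0.        ,  1.        ]])}
```

View pics/top0.png

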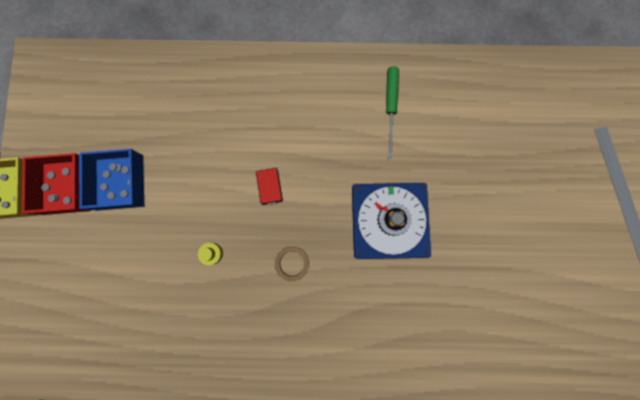

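View pics/side0.png

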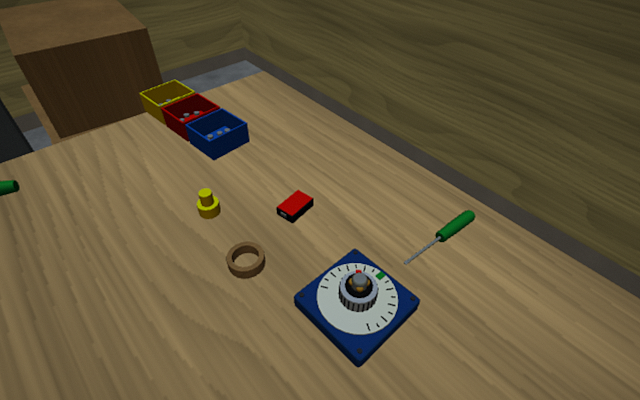

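The top view shows the gauge around (391,220), its green mark at (391,190), the red pointer tip near (378,205), the cap at (209,254), the tape at (292,263) and the box at (268,186). The side view agrees. Next I'll measure.

```bash
cat > h.py <<'E'
import numpy as np, cv2
from cell import monitor, vision
def ray(c,u,v):
    M=c["cam_to_world"]; d=np.array([(u-c["cx"])/c["fx"],-(v-c["cy"])/c["fy"],-1.0])
    return M[:3,3],M[:3,:3]@d
def onz(c,u,v,z):
    o,d=ray(c,u,v); return o+d*(z-o[2])/d[2]
def proj(c,p):
    M=c["cam_to_world"]; q=M[:3,:3].T@(np.asarray(p)-M[:3,3]); return np.array([c["cx"]+c["fx"]*q[0]/-q[2],c["cy"]-c["fy"]*q[1]/-q[2]])
def hsv(c,lo,hi,box=None):
    m=cv2.inRange(cv2.cvtColor(c["pixels"],cv2.COLOR_BGR2HSV),np.array(lo),np.array(hi))
    if box:
        k=np.zeros_like(m); x0,y0,x1,y1=box; k[y0:y1,x0:x1]=255; m&=k
    return m
def pts(m): v,u=np.nonzero(m); return np.c_[u,v].astype(np.float32)
def contour(m):
    cs,_=cv2.findContours(m,cv2.RETR_EXTERNAL,cv2.CHAIN_APPROX_NONE); return max(cs,key=cv2.contourArea)
E
python3 - <<'E'
from h import *
for n,gb,cb in (("top",(345,175,440,265),(190,235,230,275)),("side",(290,245,425,370),(185,180,230,225))):
    c=vision.capture(n)
    w=hsv(c,(0,0,150),(179,60,255),gb); k=contour(w)
    P=np.array([onz(c,*q[0],.035)[:2] for q in cv2.convexHull(k)],np.float32)
    ctr,r=cv2.minEnclosingCircle(P); print(n,"dial",ctr,r, "ell", onz(c,*cv2.fitEllipse(cv2.convexHull(k))[0],.035)[:2])
    b=hsv(c,(105,120,40),(130,255,255),gb); r4=cv2.minAreaRect(np.array([onz(c,*q[0],.035)[:2]for q in contour(b)],np.float32)); print("housing@35",r4)
    g=pts(hsv(c,(45,100,60),(85,255,255),gb)); G=onz(c,*g.mean(0),.035); print("green",len(g),g.mean(0),G)
    m=hsv(c,(0,120,80),(8,255,255),gb)|hsv(c,(172,120,80),(179,255,255),gb); r=pts(m); print("red",len(r)); 
    for q in r: 
        X=onz(c,*q,.036); e=X[:2]-np.array(ctr); print("  ",q,np.round(np.hypot(*e)*1000,1),np.round(np.arctan2(e[1],e[0]),3)) 
    e=G[:2]-np.array(ctr); print("green r,ang",np.hypot(*e),np.arctan2(e[1],e[0]))
    y=hsv(c,(22,120,60),(35,255,255),cb); yk=contour(y); print("cap",cv2.boundingRect(yk),cv2.minEnclosingCircle(yk))
    for z in(0.0,.026,.054): print(z,onz(c,*cv2.minEnclosingCircle(yk)[0],z))
    im=c["pixels"]; x0,y0,x1,y1=gb; A=cv2.resize(im[y0:y1,x0:x1],(400,400),interpolation=cv2.INTER_CUBIC); x0,y0,x1,y1=cb; B=cv2.resize(im[y0:y1,x0:x1],(400,400),interpolation=cv2.INTER_CUBIC); cv2.imwrite(f"pics/{n}z.png",np.hstack([A,B]))
E
```

```text
top dial (0.5604793429374695, -0.0673275738954544) 0.06607264280319214 ell [ 0.55960887 -0.06749859]
housing@35 ((0.559630274772644, -0.06521186232566833), (0.142553448677063, 0.14661633968353271), 1.032253384590149)
green 28 [390.5 190. ] [ 0.61892059 -0.06541281  0.035     ]
red 39
   [375. 203.] 45.8 0.797
   [376. 203.] 44.4 0.766
   [376. 204.] 43.0 0.797
   [377. 204.] 41.7 0.764
   [378. 204.] 40.3 0.728
   [376. 205.] 41.7 0.831
   [377. 205.] 40.3 0.798
   [378. 205.] 38.9 0.762
   [379. 205.] 37.6 0.724
   [377. 206.] 38.9 0.834
   [378. 206.] 37.5 0.799
   [379. 206.] 36.2 0.76
   [380. 206.] 34.9 0.719
   [378. 207.] 36.2 0.838
   [379. 207.] 34.8 0.799
   [380. 207.] 33.4 0.758
   [381. 207.] 32.1 0.713
   [382. 207.] 30.9 0.664
   [384. 207.] 28.7 0.555
   [385. 207.] 27.8 0.494
   [386. 207.] 26.9 0.43
   [379. 208.] 33.4 0.842
   [380. 208.] 32.0 0.8
   [381. 208.] 30.7 0.755
   [382. 208.] 29.4 0.706
   [383. 208.] 28.2 0.652
   [384. 208.] 27.1 0.594
   [385. 208.] 26.1 0.531
   [386. 208.] 25.2 0.463
   [380. 209.] 30.7 0.846
   [381. 209.] 29.3 0.801
   [383. 209.
[... 645 characters left out ...]
305530548), 2.0556468963623047)
green 46 [380.0435 274.8913] [ 0.61762712 -0.06390864  0.035     ]
red 13
   [356. 270.] 49.2 0.81
   [357. 270.] 49.3 0.775
   [358. 270.] 49.5 0.74
   [359. 270.] 49.7 0.706
   [360. 270.] 50.0 0.672
   [356. 271.] 47.1 0.811
   [357. 271.] 47.2 0.775
   [358. 271.] 47.4 0.739
   [359. 271.] 47.6 0.703
   [360. 271.] 47.9 0.668
   [356. 272.] 45.1 0.812
   [357. 272.] 45.2 0.774
   [360. 272.] 45.9 0.663
green r,ang 0.05832536445167744 0.03864726591088142
cap (196, 188, 24, 31) ((207.56060791015625, 202.68182373046875), 15.699652671813965)
0.0 [0.49682952 0.31530753 0.        ]
0.026 [0.48749994 0.28859587 0.026     ]
0.054 [0.47745271 0.25982946 0.054     ]
```

View pics/topz.png

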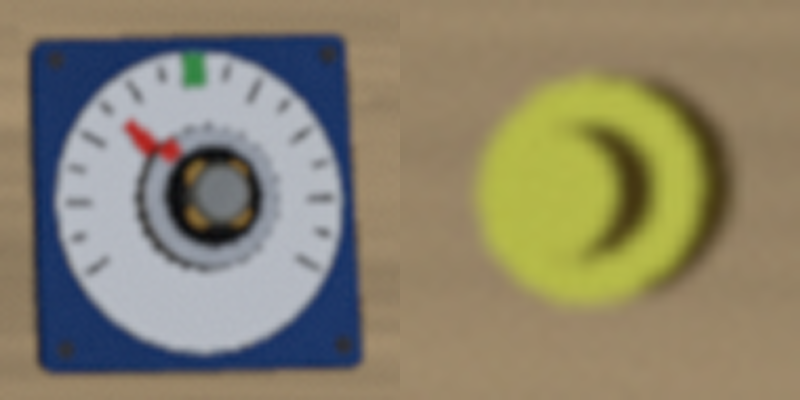

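View pics/sidez.png

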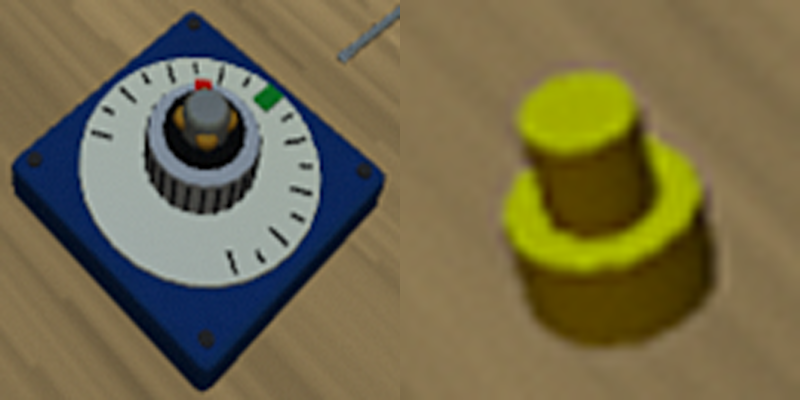

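```bash
cat >> h.py <<'E'
from scipy.spatial.transform import Rotation as Ro
def plan(p,ywdir=None):
    """ywdir: world angle of tool y axis (mod pi)"""
    s=monitor.state(); R=Ro.from_rotvec(s["tcp_rot"]); M=R.as_matrix()
    print("clock",round(s["clock"],2),"tcp",np.round(s["tcp_pos"]*1000,1),"gap",round(s["finger_gap"]*1000,1),"F",np.round(s["force"],1),"q",np.round(s["joints"],2))
    ya=np.arctan2(M[1,1],M[0,1]); print("tool x",np.round(M[:,0],3)," y",np.round(M[:,1],3),"z",np.round(M[:,2],3),"y-angle",round(ya,3))
    if ywdir is None: ywdir=ya
    ywdir=ya+(ywdir-ya+np.pi/2)%np.pi-np.pi/2
    T=np.array([[np.sin(ywdir),np.cos(ywdir),0],[-np.cos(ywdir),np.sin(ywdir),0],[0,0,-1]])
    T[:,0]=np.cross(T[:,1],T[:,2])
    print("shift mm",np.round(M.T@(np.asarray(p)-s["tcp_pos"])*1000,1),"turn",np.round((R.inv()*Ro.from_matrix(T)).as_rotvec(),3),"ywdir",round(ywdir,3))
E
python3 - <<'E'
from h import *
t=vision.capture("top");s=vision.capture("side")
def two(a,b):
    o1,d1=ray(t,*a);o2,d2=ray(s,*b)
    A=np.c_[d1,-d2];k=np.linalg.lstsq(A,o2-o1,rcond=None)[0]
    p,q=o1+k[0]*d1,o2+k[1]*d2;return (p+q)/2,np.linalg.norm(p-q)
print("stud",onz(t,397.2,218.4,.0855),onz(s,359.9,279.4,.0855),two((397.2,218.4),(359.9,279.4)))
print("cap skirt top",onz(t,209.2,254.0,.026),"knob side",onz(s,205,192.6,.054))
# knob left/outline check
for p in ((.488,.288),(.489,.287)): print(proj(t,(*p,.054)),proj(s,(*p,.054)),proj(s,(*p,.026)))
plan((.5598,-.0668,.12))
E
```

```text
stud [ 0.55943873 -0.06681741  0.0855    ] [ 0.55765153 -0.06899622  0.0855    ] (array([ 0.55963839, -0.06755741,  0.08197606]), np.float64(0.00013357538702747792))
cap skirt top [0.48746145 0.28831499 0.026     ] knob side [0.48786486 0.28831311 0.054     ]
[205.24997269 254.1099621 ] [205.14053793 192.6519927 ] [207.92867692 202.72613503]
[205.80943704 253.58234749] [205.84703815 192.69068664] [208.61719008 202.76439666]
clock 0.3 tcp [256.6 597.  184.5] gap 87.2 F [-0.2 -0.  -0.6] q [-1.26  0.33  0.04  1.47 -0.01  1.34 -0.06]
tool x [-0.919  0.395 -0.   ]  y [ 0.395  0.919 -0.001] z [-0.    -0.001 -1.   ] y-angle 1.165
shift mm [-540.7 -490.1   64.7] turn [-0.001  0.     0.   ] ywdir 1.165
```

Request:
send_rows --pt "-40 -36 0 0 0 0.06 1" --pt "-80 -72 0 0 0 0.13 1" --pt "-120 -108 0 0 0 0.2 1" --pt "-160 -144 0 0 0 0.27 1" --pt "-200 -180 0 0 0 0.34 1" --pt "-240 -216 0 0 0 0.41 1" --pt "-270 -245 0 0 0 0.46 1" --force 40

```text
clock: 1.18
tcp_pos: [0.4088, 0.2631, 0.1848]
tcp_rot: [1.323, 2.849, -0.0]
force: [0.1, 0.0, 0.2]
finger_gap: 0.0871
```

```bash
python3 -c "
from h import *
plan((.5595,-.067,.12),0.25)"
```

```text
clock 1.18 tcp [408.8 263.1 184.8] gap 87.1 F [0.1 0.  0.2] q [-0.95 -0.01  0.29  1.86  0.    1.29  0.04]
tool x [-0.645  0.764 -0.   ]  y [0.764 0.645 0.   ] z [ 0. -0. -1.] y-angle 0.701
shift mm [-349.4  -97.9   64.9] turn [0.    0.    0.451] ywdir 0.25
```

Request:
send_rows --pt "-50 -14 0 0 0 0.07 1" --pt "-100 -28 0 0 0 0.14 1" --pt "-150 -42 10 0 0 0.21 1" --pt "-200 -56 25 0 0 0.28 1" --pt "-250 -70 40 0 0 0.35 1" --pt "-300 -84 55 0 0 0.4 1" --pt "-335 -94 64 0 0 0.45 1" --pt "-349.4 -97.9 65 0 0 0.45 1" --pt "-349.4 -97.9 65 0 0 0.45 1" --pt "-349.4 -97.9 65 0 0 0.45 1"

```text
clock: 2.42
tcp_pos: [0.5594, -0.0652, 0.1202]
tcp_rot: [-1.922, -2.485, -0.001]
force: [1.5, 0.1, -0.2]
finger_gap: 0.0872
```

```bash
python3 -c "
from h import *
c=vision.capture('side');cv2.imwrite('pics/s1.png',c['pixels'])
plan((.5595,-.067,.042),0.25)"
```

```text
clock 2.48 tcp [559.4 -65.2 120.2] gap 87.2 F [ 0.5 -0.3 -0. ] q [-0.53  0.23  0.65  1.79 -0.15  1.17  0.43]
tool x [-0.251  0.968  0.001]  y [0.968 0.251 0.001] z [ 0.001  0.001 -1.   ] y-angle 0.254
shift mm [-1.9 -0.5 78.2] turn [ 0.001 -0.001  0.004] ywdir 0.25
```

View pics/s1.png

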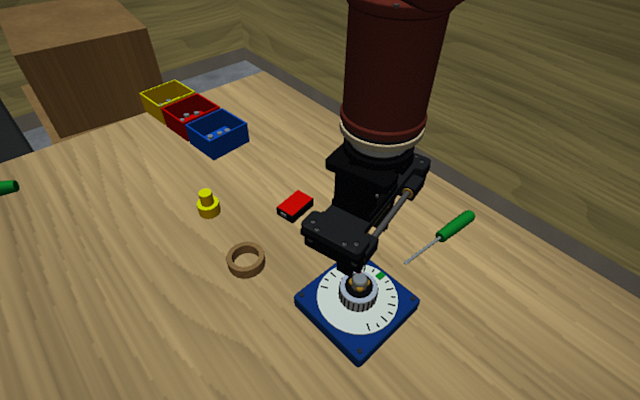

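Request:
send_rows --pt "-1 0 20 0 0 0 1" --pt "-1.9 -0.5 40 0 0 0 1" --pt "-1.9 -0.5 60 0 0 0 1" --pt "-1.9 -0.5 72 0 0 0 1" --pt "-1.9 -0.5 78 0 0 0 1" --pt "-1.9 -0.5 78 0 0 0 1" --pt "-1.9 -0.5 78 0 0 0 -1" --pt "-1.9 -0.5 78 0 0 0 -1" --pt "-1.9 -0.5 78 0 0 0 -1" --pt "-1.9 -0.5 78 0 0 0 -1" --pt "-1.9 -0.5 78 0 0 0 -1" --pt "-1.9 -0.5 78 0 0 0 -1" --force 20

```text
clock: 3.98
tcp_pos: [0.5595, -0.067, 0.0422]
tcp_rot: [-1.922, -2.485, -0.002]
force: [-0.8, -0.5, 0.3]
finger_gap: 0.0349
```

```bash
python3 -c "
from h import *
c=vision.capture('side');cv2.imwrite('pics/s2.png',c['pixels'][180:390,250:450].repeat(3,0).repeat(3,1)[:600])
plan((.5595,-.067,.042),0.25)"
```

```text
clock 4.03 tcp [559.5 -67.   42.2] gap 30.9 F [0.9 0.5 0.6] q [-0.49  0.32  0.63  1.87 -0.22  1.02  0.48]
tool x [-0.251  0.968  0.001]  y [0.968 0.251 0.001] z [ 0.     0.001 -1.   ] y-angle 0.254
shift mm [0.  0.  0.2] turn [ 0.001 -0.001  0.004] ywdir 0.25
```

View pics/s2.png

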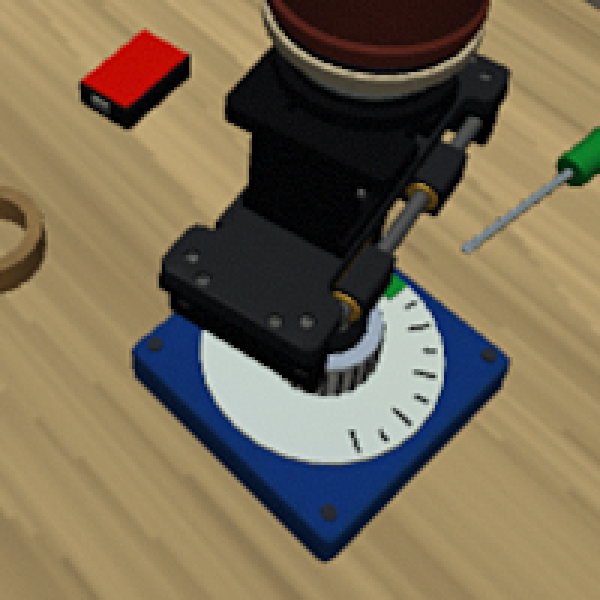

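The gap reads 31 mm on a 60 mm drum, which doesn't fit. I'll check before turning anything.

```bash
python3 -c "
from h import *
c=vision.capture('top');cv2.imwrite('pics/t2.png',cv2.resize(c['pixels'][150:300,300:480],None,fx=4,fy=4,interpolation=2))
plan((.5595,-.067,.042),0.25)
s=monitor.state();print(s['torque'],s['joint_efforts'])"
```

```text
clock 4.08 tcp [559.7 -67.   42.3] gap 27.0 F [ 9.6  3.  -2.3] q [-0.49  0.32  0.63  1.87 -0.22  1.02  0.48]
tool x [-0.251  0.968  0.001]  y [0.968 0.251 0.001] z [ 0.001  0.001 -1.   ] y-angle 0.254
shift mm [ 0.1 -0.2  0.3] turn [ 0.001 -0.001  0.004] ywdir 0.25
[ 0.52220533 -2.27206571 -0.04015662] [ 2.80961310e-01 -4.94235992e+01  8.41555774e+00 -3.27281928e+01
  7.20472075e-01  1.79763045e+00 -6.00892003e-03]
```

View pics/t2.png

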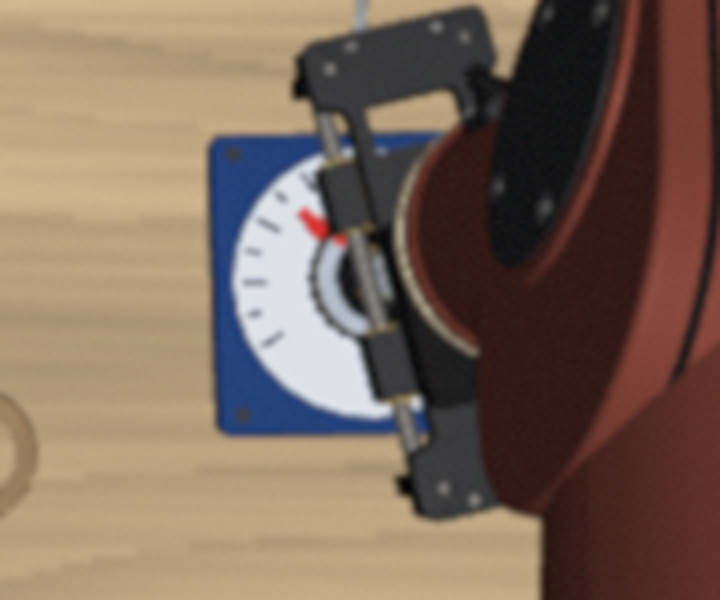

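```bash
python3 -c "
from h import *
im=cv2.imread('pics/s1.png')
c=vision.capture('side')
p=np.array([.5594,-.0652,.1202]);y=np.array([.968,.251,0])
d=im.copy()
for z in (.1202,.1392,.1902):
  for k in(-.0435,0,.0435):
    q=p+y*k;q[2]=z;u=proj(c,q);print(z,k,u.round(1));cv2.circle(d,tuple(int(round(a)) for a in u),1,(255,0,255),-1)
a=cv2.resize(np.hstack([im[180:330,290:440],d[180:330,290:440]]),None,fx=2.6,fy=2.6,interpolation=2)
cv2.imwrite('pics/s1z.png',a)
im=c['pixels'];cv2.imwrite('pics/s3.png',cv2.resize(im[220:330,290:430],None,fx=5,fy=5,interpolation=2))
plan((.5595,-.067,.042),0.25)"
```

```text
0.1202 -0.0435 [345.3 284.5]
0.1202 0 [360.9 263.6]
0.1202 0.0435 [375.1 244.5]
0.1392 -0.0435 [346.2 276.7]
0.1392 0 [362.1 255.6]
0.1392 0.0435 [376.6 236.4]
0.1902 -0.0435 [348.6 253.5]
0.1902 0 [365.6 232.1]
0.1902 0.0435 [380.8 212.8]
clock 4.12 tcp [561.  -66.7  42.5] gap 24.0 F [ 1.9 -0.  -5.9] q [-0.49  0.32  0.63  1.87 -0.22  1.02  0.48]
tool x [-0.252  0.968  0.   ]  y [0.968 0.252 0.004] z [ 0.003  0.001 -1.   ] y-angle 0.254
shift mm [ 0.  -1.5  0.5] turn [ 0.004 -0.     0.004] ywdir 0.25
```

View pics/s1z.png

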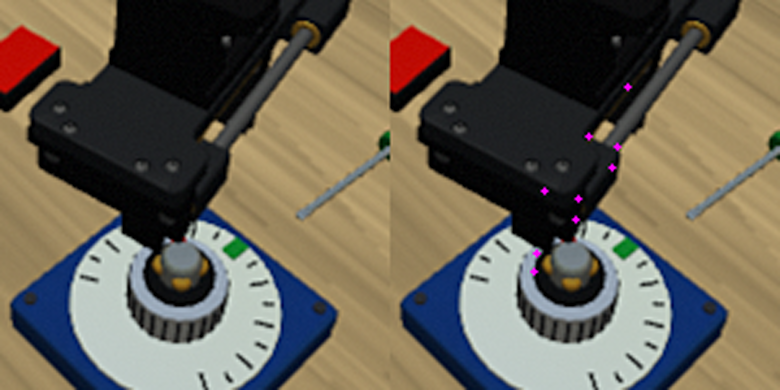

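View pics/s3.png

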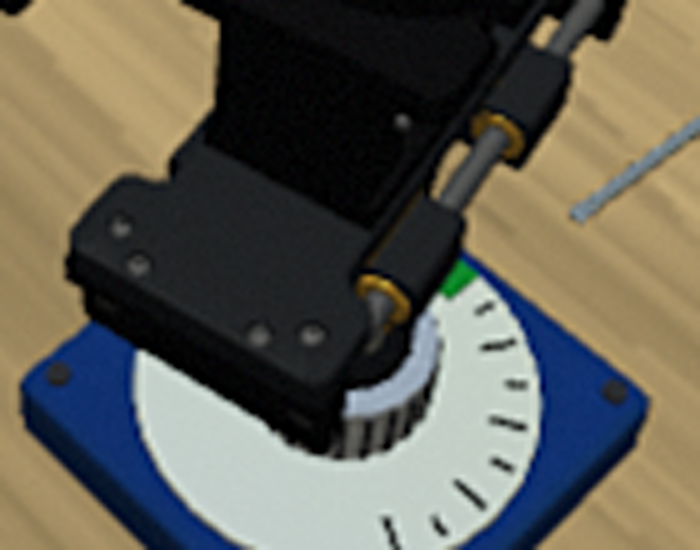

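```bash
python3 -c "
from h import *
im=cv2.imread('pics/s1.png')
c=vision.capture('side')
p=np.array([.5594,-.0652,.1202]);y=np.array([.968,.251,0]);x=np.array([-.251,.968,0])
d=im.copy()
for z,col in ((.1902,(255,0,255)),(.2152,(0,255,255))):
  Q=[p+y*a+x*b for a,b in((-.095,-.0375),(-.095,.0375),(.095,.0375),(.095,-.0375))]
  U=[]
  for q in Q: q[2]=z;U.append(proj(c,q))
  print(z,np.round(U,1));cv2.polylines(d,[np.int32(np.round(U))],True,col,1)
a=cv2.resize(np.hstack([im[130:330,290:440],d[130:330,290:440]]),None,fx=2.6,fy=2.6,interpolation=2)
cv2.imwrite('pics/s1y.png',a)
plan((.5595,-.067,.042),0.25)"
```

```text
0.1902 [[353.3 297.8]
 [300.5 267.2]
 [374.8 182.5]
 [420.7 202.4]]
0.2152 [[355.  285.6]
 [299.9 254.6]
 [376.7 169.8]
 [424.2 189.6]]
clock 4.17 tcp [560.9 -66.7  42.4] gap 23.5 F [ 5.7  0.7 -3.4] q [-0.49  0.32  0.63  1.87 -0.22  1.02  0.48]
tool x [-0.252  0.968  0.   ]  y [0.968 0.252 0.003] z [ 0.003  0.001 -1.   ] y-angle 0.254
shift mm [ 0.  -1.4  0.4] turn [ 0.003 -0.     0.004] ywdir 0.25
```

View pics/s1y.png

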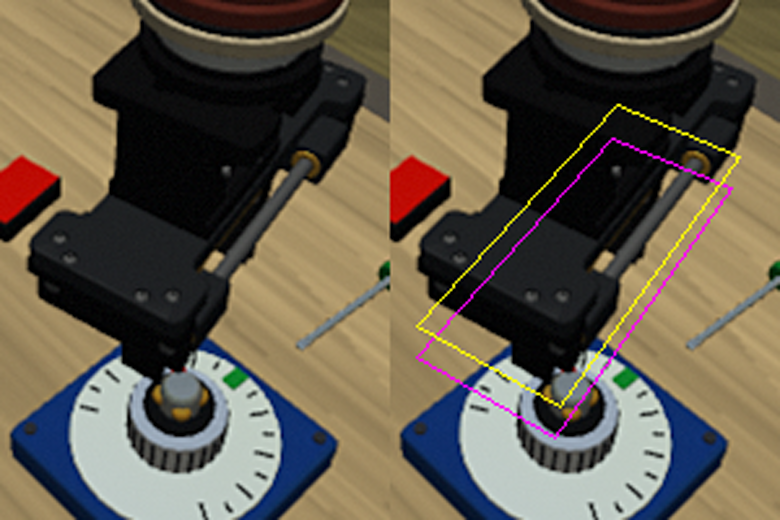

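The fingers seem to have closed on the stud's taper at about 24 mm, so the tips are higher than reported. I'll open, back up and check the gripper in both views.

Request:
send_rows --pt "0 0 0 0 0 0 1" --pt "0 0 0 0 0 0 1" --pt "0 0 0 0 0 0 1" --pt "0 0 0 0 0 0 1" --pt "0 0 0 0 0 0 1" --pt "0 0 0 0 0 0 1"

```text
clock: 4.92
tcp_pos: [0.5608, -0.0667, 0.0424]
tcp_rot: [1.92, 2.484, 0.004]
force: [0.5, 0.7, 0.2]
finger_gap: 0.0758
```

```bash
python3 -c "
from h import *
plan((.5595,-.067,.042),0.25)
s=monitor.state();p=s['tcp_pos'];M=Ro.from_rotvec(s['tcp_rot']).as_matrix()
for n,b in(('side',(280,160,440,340)),('top',(320,140,480,320))):
  c=vision.capture(n);d=c['pixels'].copy();im=d.copy()
  for zz,col in((0,(255,0,255)),(-.07,(0,255,255))):
    U=[proj(c,p+M@np.array([b_,a,zz])) for a,b_ in((-.0435,-.0095),(-.0435,.0095),(.0435,.0095),(.0435,-.0095))]; cv2.polylines(d,[np.int32(np.round(U))],True,col,1)
  x0,y0,x1,y1=b
  cv2.imwrite('pics/o_%s.png'%n,cv2.resize(np.hstack([im[y0:y1,x0:x1],d[y0:y1,x0:x1]]),None,fx=2.5,fy=2.5,interpolation=2)); cv2.imwrite('pics/ofull_%s.png'%n,im)
"
```

```text
clock 4.92 tcp [560.8 -66.7  42.4] gap 75.8 F [0.5 0.7 0.2] q [-0.49  0.32  0.63  1.87 -0.22  1.02  0.48]
tool x [-0.252  0.968  0.   ]  y [0.968 0.252 0.003] z [ 0.003  0.001 -1.   ] y-angle 0.254
shift mm [ 0.  -1.4  0.4] turn [ 0.003 -0.     0.004] ywdir 0.25
```

View pics/o_side.png

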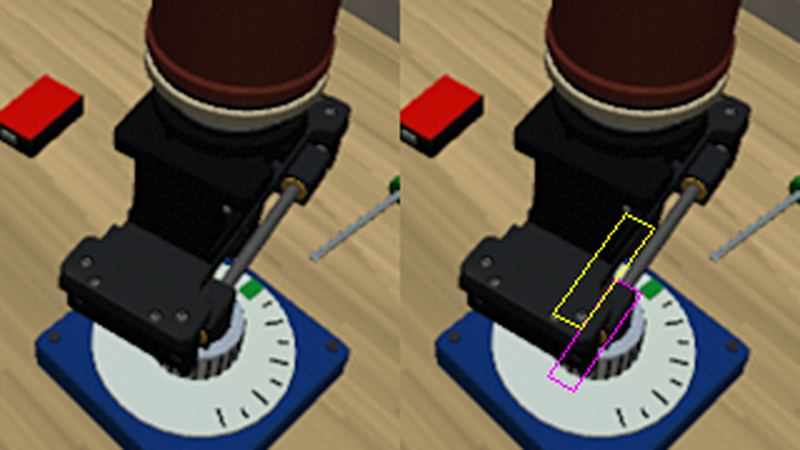

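View pics/o_top.png

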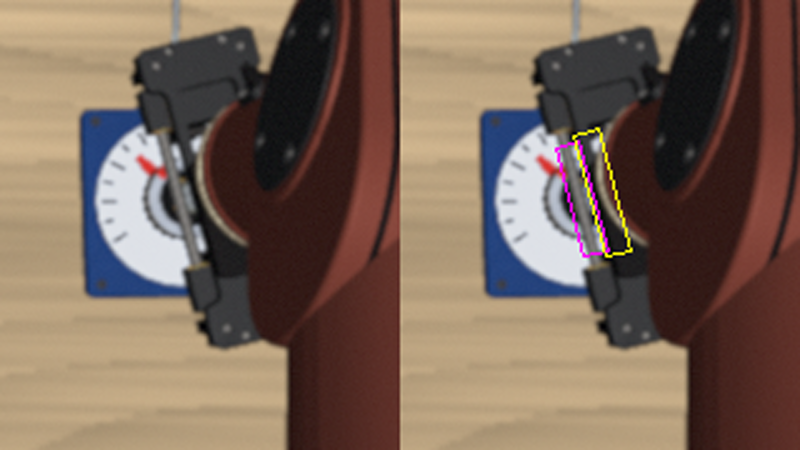

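Run:
```python
from h import *
t=vision.capture("top");s=vision.capture("side")
def two(a,b):
    o1,d1=ray(t,*a);o2,d2=ray(s,*b)
    k=np.linalg.lstsq(np.c_[d1,-d2],o2-o1,rcond=None)[0]
    p,q=o1+k[0]*d1,o2+k[1]*d2;return np.round((p+q)/2*1000,1),round(np.linalg.norm(p-q)*1000,1)
for a in((226,328),(245,335)):
  for b in((85,262),(97,284)):
    print(a,b,two((320+a[0]/2.5,140+a[1]/2.5),(280+b[0]/2.5,160+b[1]/2.5)))
i=cv2.imread('pics/ofull_side.png')[190:320,295:425];cv2.imwrite('pics/oz_side.png',cv2.resize(cv2.convertScaleAbs(i,alpha=2,beta=20),None,fx=4.5,fy=4.5,interpolation=2))
i=cv2.imread('pics/ofull_top.png')[140:285,365:465];cv2.imwrite('pics/oz_top.png',cv2.resize(cv2.convertScaleAbs(i,alpha=2,beta=20),None,fx=4,fy=4,interpolation=2))
plan((.5595,-.067,.042),0.25)
```

```text
(226, 328) (85, 262) (array([472.3, -62. , 192. ]), np.float64(0.7))
(226, 328) (97, 284) (array([473.1, -67. , 177.5]), np.float64(3.7))
(245, 335) (85, 262) (array([468. , -69.3, 203.8]), np.float64(3.6))
(245, 335) (97, 284) (array([468.6, -74.3, 190. ]), np.float64(0.5))
clock 5.12 tcp [560.9 -66.7  42.4] gap 85.5 F [-0.2 -0.4 -0.6] q [-0.49  0.32  0.63  1.87 -0.22  1.02  0.48]
tool x [-0.252  0.968  0.   ]  y [0.968 0.252 0.003] z [ 0.003  0.001 -1.   ] y-angle 0.254
shift mm [ 0.  -1.4  0.4] turn [ 0.003 -0.     0.004] ywdir 0.25
```

View pics/oz_side.png

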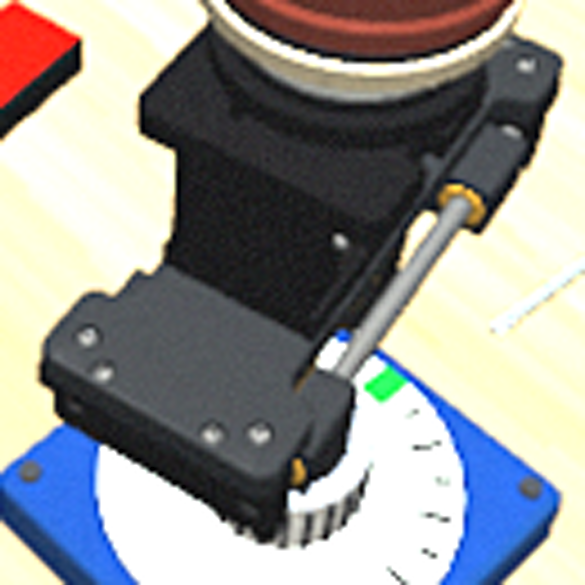

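View pics/oz_top.png

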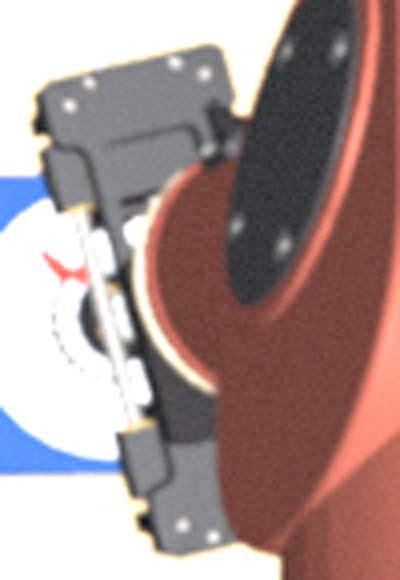

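Triangulating the plate screws puts them at z ≈ 191 mm, and the fingers closed on something 24–26 mm wide. Both suggest the fingertips are roughly 25–40 mm higher than the reported TCP. I'll find the true offset by gently touching the dial face, which is at 35 mm, with the fingers open around the bezel.

Request:
send_rows --pt "0 0 3 0 0 0 1" --pt "0 0 6 0 0 0 1" --pt "0 0 9 0 0 0 1" --pt "0 0 12 0 0 0 1" --pt "0 0 15 0 0 0 1" --pt "0 0 17 0 0 0 1" --pt "0 0 18 0 0 0 1"

```text
clock: 6.0
tcp_pos: [0.5609, -0.0667, 0.0243]
tcp_rot: [1.921, 2.484, 0.004]
force: [-0.2, 0.6, -0.8]
finger_gap: 0.087
```

```bash
python3 -c "
from h import *
plan((.5595,-.067,.042),0.25)
c=vision.capture('side');cv2.imwrite('pics/s4.png',cv2.resize(cv2.convertScaleAbs(c['pixels'][190:340,290:430],alpha=2,beta=20),None,fx=4,fy=4,interpolation=2))"
```

```text
clock 6.0 tcp [560.9 -66.7  24.3] gap 87.0 F [-0.2  0.6 -0.8] q [-0.48  0.34  0.62  1.88 -0.24  0.99  0.5 ]
tool x [-0.252  0.968  0.   ]  y [0.968 0.252 0.003] z [ 0.003  0.001 -1.   ] y-angle 0.254
shift mm [  0.   -1.3 -17.7] turn [ 0.003 -0.     0.004] ywdir 0.25
```

View pics/s4.png

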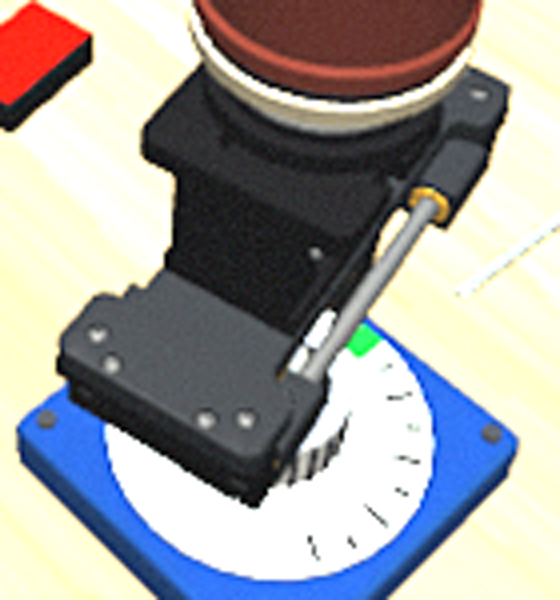

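No contact at a reported 24 mm, which would be below the dial face, so the reported height is confirmed to be biased. Continuing slowly.

Request:
send_rows --pt "0 0 1.5 0 0 0 1" --pt "0 0 3 0 0 0 1" --pt "0 0 4.5 0 0 0 1" --pt "0 0 6 0 0 0 1" --pt "0 0 7.5 0 0 0 1" --pt "0 0 9 0 0 0 1"

```text
clock: 6.8
tcp_pos: [0.5609, -0.0667, 0.0152]
tcp_rot: [1.921, 2.484, 0.004]
force: [1.1, 0.3, 1.1]
finger_gap: 0.087
```

Request:
send_rows --pt "0 0 1 0 0 0 1" --pt "0 0 2 0 0 0 1" --pt "0 0 3 0 0 0 1"

```text
clock: 7.18
tcp_pos: [0.5609, -0.0666, 0.0121]
tcp_rot: [1.92, 2.484, 0.004]
force: [0.4, -0.3, 0.9]
finger_gap: 0.0873
```

Request:
send_rows --pt "0 0 1 0 0 0 1" --pt "0 0 2 0 0 0 1" --pt "0 0 3 0 0 0 1"

```text
clock: 7.55
tcp_pos: [0.561, -0.0666, 0.009]
tcp_rot: [1.92, 2.484, 0.004]
force: [0.7, 0.1, 0.6]
finger_gap: 0.0873
```

Request:
send_rows --pt "0 0 1 0 0 0 1" --pt "0 0 2 0 0 0 1" --pt "0 0 3 0 0 0 1"

```text
clock: 7.92
tcp_pos: [0.561, -0.0667, 0.006]
tcp_rot: [1.92, 2.484, 0.004]
force: [0.3, 0.0, -0.6]
finger_gap: 0.0871
```

Request:
send_rows --pt "0 0 1 0 0 0 1" --pt "0 0 2 0 0 0 1" --pt "0 0 3 0 0 0 1"

```text
clock: 8.3
tcp_pos: [0.5609, -0.0667, 0.0029]
tcp_rot: [1.92, 2.484, 0.004]
force: [-0.1, -0.2, 0.2]
finger_gap: 0.0868
```

Request:
send_rows --pt "0 0 1 0 0 0 1" --pt "0 0 2 0 0 0 1" --pt "0 0 3 0 0 0 1"

```text
clock: 8.68
tcp_pos: [0.561, -0.0666, -0.0002]
tcp_rot: [1.92, 2.484, 0.004]
force: [-0.9, -0.6, -0.5]
finger_gap: 0.0875
```

Request:
send_rows --pt "0 0 0 0 0 0 -1" --pt "0 0 0 0 0 0 -1" --pt "0 0 0 0 0 0 -1" --pt "0 0 0 0 0 0 -1" --force 15

```text
clock: 9.18
tcp_pos: [0.5611, -0.0666, -0.0001]
tcp_rot: [1.92, 2.484, 0.004]
force: [0.9, 0.7, 0.5]
finger_gap: 0.0595
```

```bash
python3 -c "
from h import *
plan((.5595,-.067,.042),0.25)
c=vision.capture('side');cv2.imwrite('pics/s5.png',cv2.resize(cv2.convertScaleAbs(c['pixels'][190:340,290:430],alpha=2,beta=20),None,fx=4,fy=4,interpolation=2))
c=vision.capture('top');cv2.imwrite('pics/t5.png',cv2.resize(cv2.convertScaleAbs(c['pixels'][150:290,330:470],alpha=1.5,beta=20),None,fx=4,fy=4,interpolation=2))"
```

```text
clock 9.18 tcp [ 5.611e+02 -6.660e+01 -1.000e-01] gap 59.5 F [0.9 0.7 0.5] q [-0.47  0.38  0.61  1.9  -0.27  0.94  0.52]
tool x [-0.252  0.968 -0.   ]  y [0.968 0.252 0.003] z [ 0.003  0.001 -1.   ] y-angle 0.254
shift mm [  0.   -1.5 -42.1] turn [0.003 0.    0.004] ywdir 0.25
```

View pics/s5.png

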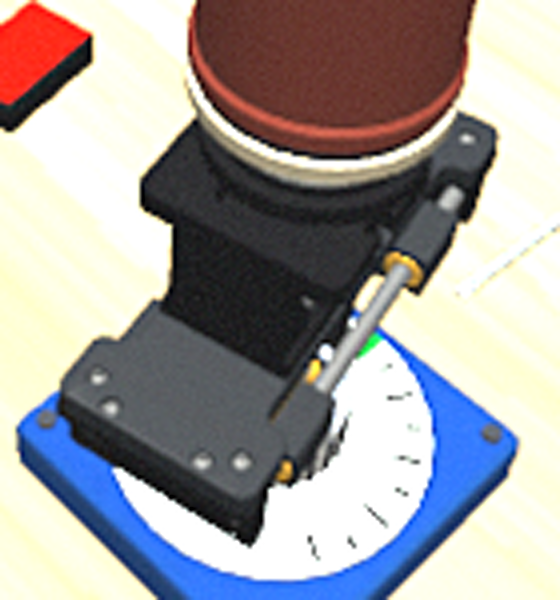

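View pics/t5.png

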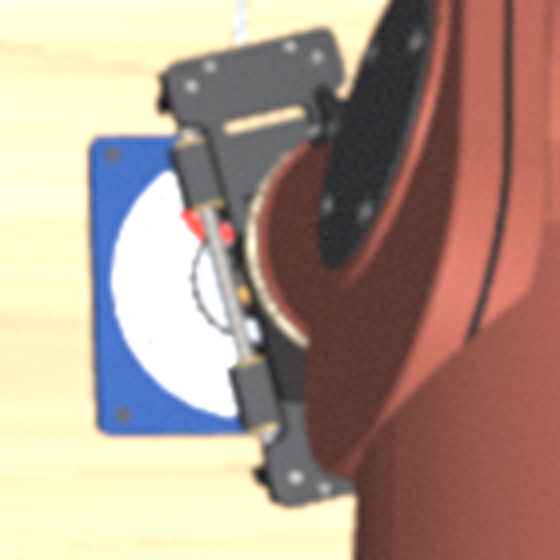

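Gap is 59.5 mm, so the bezel is gripped. Now the turn: clockwise about 0.74 rad.

Request:
send_rows --pt "0 0 0 0 0 0 -1" --pt "0 0 0 0 0 0.1 -1" --pt "0 0 0 0 0 0.2 -1" --pt "0 0 0 0 0 0.3 -1" --pt "0 0 0 0 0 0.4 -1" --pt "0 0 0 0 0 0.5 -1" --pt "0 0 0 0 0 0.6 -1" --pt "0 0 0 0 0 0.68 -1" --pt "0 0 0 0 0 0.74 -1" --pt "0 0 0 0 0 0.74 -1" --pt "0 0 0 0 0 0.74 -1"

```text
clock: 10.65
tcp_pos: [0.5609, -0.0666, -0.0001]
tcp_rot: [2.689, 1.624, 0.005]
force: [-1.1, -0.5, -0.3]
finger_gap: 0.059
```

```bash
python3 -c "
from h import *
plan((.5595,-.067,.042),-.49)
c=vision.capture('side');cv2.imwrite('pics/s6.png',cv2.resize(cv2.convertScaleAbs(c['pixels'][190:340,290:430],alpha=2,beta=20),None,fx=4,fy=4,interpolation=2))
c=vision.capture('top');cv2.imwrite('pics/t6.png',cv2.resize(cv2.convertScaleAbs(c['pixels'][150:290,330:470],alpha=1.5,beta=20),None,fx=4,fy=4,interpolation=2))"
```

```text
clock 10.65 tcp [ 5.609e+02 -6.660e+01 -1.000e-01] gap 59.0 F [-1.1 -0.5 -0.3] q [-0.59  0.42  0.77  1.91 -0.35  0.95 -0.15]
tool x [0.466 0.885 0.002]  y [ 0.885 -0.466  0.002] z [ 0.003  0.001 -1.   ] y-angle -0.484
shift mm [ -0.9  -1.  -42.1] turn [ 0.002 -0.002  0.006] ywdir -0.49
```

View pics/s6.png

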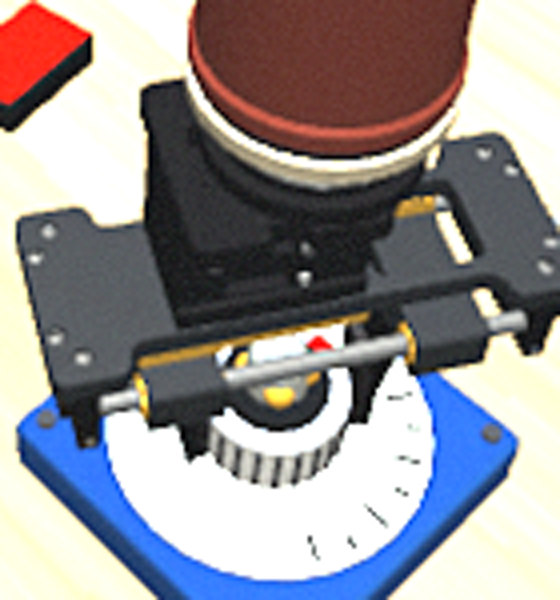

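View pics/t6.png

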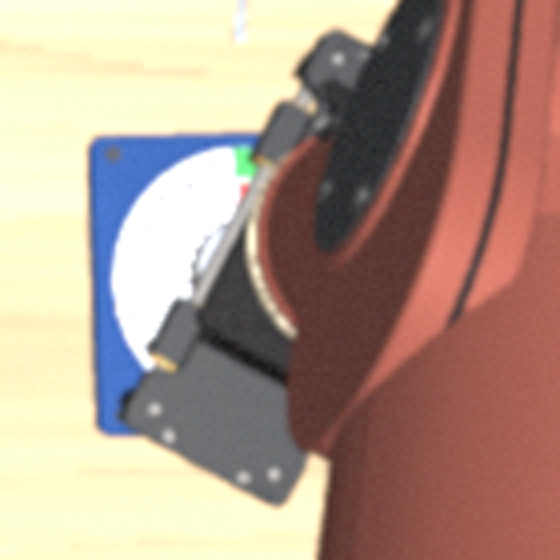

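Request:
send_rows --pt "0 0 0 0 0 0 1" --pt "0 0 0 0 0 0 1" --pt "0 0 0 0 0 0 1" --pt "0 0 0 0 0 0 1" --pt "0 0 0 0 0 0 1"

```text
clock: 11.38
tcp_pos: [0.5609, -0.0667, -0.0002]
tcp_rot: [2.689, 1.623, 0.005]
force: [0.1, -0.2, -0.6]
finger_gap: 0.0866
```

```bash
python3 -c "
from h import *
c=vision.capture('side')
y=np.array([.885,-.466,0]);x=np.array([.466,.885,0]);a=np.array([.5600,-.067,0])
for z in(.035,.04,.045,.05,.055):
  print(z,[np.round((proj(c,a+sy*y*k+x*b+[0,0,z])-[290,190])*4,0) for sy,k in((-1,.030),(-1,.045),(1,.030),(1,.045)) for b in(-.0095,.0095)])
plan((.5595,-.067,.042),-.49)
"
```

```text
0.035 [array([204., 458.]), array([192., 417.]), array([168., 465.]), array([156., 424.]), array([347., 428.]), array([332., 388.]), array([382., 420.]), array([366., 381.])]
0.04 [array([205., 451.]), array([192., 410.]), array([168., 459.]), array([156., 418.]), array([349., 421.]), array([333., 381.]), array([384., 413.]), array([368., 374.])]
0.045 [array([206., 444.]), array([193., 404.]), array([169., 452.]), array([157., 411.]), array([350., 414.]), array([335., 375.]), array([386., 407.]), array([369., 368.])]
0.05 [array([206., 438.]), array([193., 397.]), array([169., 445.]), array([157., 404.]), array([352., 407.]), array([336., 368.]), array([387., 400.]), array([371., 361.])]
0.055 [array([207., 431.]), array([194., 390.]), array([170., 439.]), array([157., 397.]), array([353., 400.]), array([337., 361.]), array([389., 393.]), array([373., 354.])]
clock 11.43 tcp [ 5.61e+02 -6.66e+01 -2.00e-01] gap 86.7 F [-0.2 -0.6  0.6] q [-0.59  0.42  0.77  1.91 -0.35  0.95 -0.15]
tool x [0.466 0.885 0.002]  y [ 0.885 -0.466  0.002] z [ 0.003  0.001 -1.   ] y-angle -0.485
shift mm [ -0.9  -1.  -42.2] turn [ 0.002 -0.002  0.005] ywdir -0.49
```

The tips' lower edges in s6, (200,460) and (360,425), match z ≈ 35–37 mm. A short further probe should fix the offset exactly.

Request:
send_rows --pt "0 0 0.7 0 0 0 1" --pt "0 0 1.4 0 0 0 1"

```text
clock: 11.68
tcp_pos: [0.561, -0.0666, -0.0016]
tcp_rot: [2.689, 1.623, 0.005]
force: [-1.2, -0.4, 0.0]
finger_gap: 0.0871
```

Request:
send_rows --pt "0 0 0.7 0 0 0 1" --pt "0 0 1.4 0 0 0 1"

```text
clock: 11.92
tcp_pos: [0.561, -0.0666, -0.0023]
tcp_rot: [2.689, 1.623, 0.005]
force: [-5.0, 1.5, 16.0]
finger_gap: 0.087
```

Contact on the dial (35 mm) came at a reported z of about −1.8 mm, so true tip height ≈ reported + 37 mm. I'll lift, head for the cap and check the pointer once the view is clear.

Request:
send_rows --pt "0 0 -5 0 0 0 1" --pt "0 0 -25 0 0 0 1" --pt "0 0 -60 0 0 0 1" --pt "0 0 -95 0 0 0 1" --pt "0 0 -100 0 0 0 1"

```text
clock: 12.55
tcp_pos: [0.5626, -0.0671, 0.1011]
tcp_rot: [2.688, 1.622, 0.012]
force: [-0.0, -0.7, 0.1]
finger_gap: 0.0867
```

```bash
python3 -c "
from h import *
plan((.489,.2886,.09),.25)"
```

```text
clock 12.55 tcp [562.6 -67.1 101.1] gap 86.7 F [-0.  -0.7  0.1] q [-0.67  0.28  0.84  1.82 -0.23  1.14 -0.24]
tool x [0.466 0.885 0.006]  y [ 0.885 -0.466  0.006] z [ 0.008  0.002 -1.   ] y-angle -0.485
shift mm [ 280.3 -231.    11.4] turn [ 0.008 -0.003 -0.735] ywdir 0.25
```

Request:
send_rows --pt "45 -37 0 0 0 -0.1 1" --pt "90 -74 0 0 0 -0.2 1" --pt "135 -111 2 0 0 -0.3 1" --pt "180 -148 4 0 0 -0.42 1" --pt "225 -185 6 0 0 -0.55 1" --pt "262 -216 10 0 0 -0.68 1" --pt "280 -231 11.4 0.008 -0.003 -0.735 1" --pt "280.3 -231 11.4 0.008 -0.003 -0.735 1" --pt "280.3 -231 11.4 0.008 -0.003 -0.735 1"

```text
clock: 13.68
tcp_pos: [0.4899, 0.2864, 0.0901]
tcp_rot: [1.932, 2.477, -0.001]
force: [0.1, -0.5, 0.6]
finger_gap: 0.087
```

```bash
python3 -c "
from h import *
plan((.489,.2886,-.009),.25)
gb=(345,175,440,265)
ctr=np.array([.5600,-.067])
c=vision.capture('top')
g=pts(hsv(c,(45,100,60),(85,255,255),gb)); G=onz(c,*g.mean(0),.035)[:2]-ctr
m=hsv(c,(0,120,80),(8,255,255),gb)|hsv(c,(172,120,80),(179,255,255),gb)
r=pts(m);E=np.array([onz(c,*q,.036)[:2]-ctr for q in r]);E=E[np.hypot(*E.T)>.033]
print('green',np.hypot(*G),np.arctan2(G[1],G[0]),'red',len(E),np.hypot(*E.T).max(),np.mean(np.arctan2(E[:,1],E[:,0])))
a=cv2.resize(c['pixels'][170:270,340:440],(400,400),interpolation=2)
b=cv2.resize(c['pixels'][190:290,160:260],(400,400),interpolation=2)
cv2.imwrite('pics/t7.png',np.hstack([a,b]))
c=vision.capture('side');a=cv2.resize(c['pixels'][240:370,290:430],(400,400),interpolation=2)
b=cv2.resize(c['pixels'][120:240,150:270],(400,400),interpolation=2)
cv2.imwrite('pics/s7.png',np.hstack([a,b]))
"
```

```text
clock 13.68 tcp [489.9 286.4  90.1] gap 87.0 F [ 0.1 -0.5  0.6] q [-1.08  0.26  0.55  1.81 -0.15  1.12 -0.23]
tool x [-0.244  0.97  -0.001]  y [ 0.97   0.244 -0.   ] z [-0.    -0.001 -1.   ] y-angle 0.246
shift mm [ 2.4 -0.3 99.1] turn [-0.     0.001 -0.004] ywdir 0.25
green 0.05894196847379726 0.026931210800645172 red 24 0.04687438956355476 0.003451800096870933
```

View pics/t7.png

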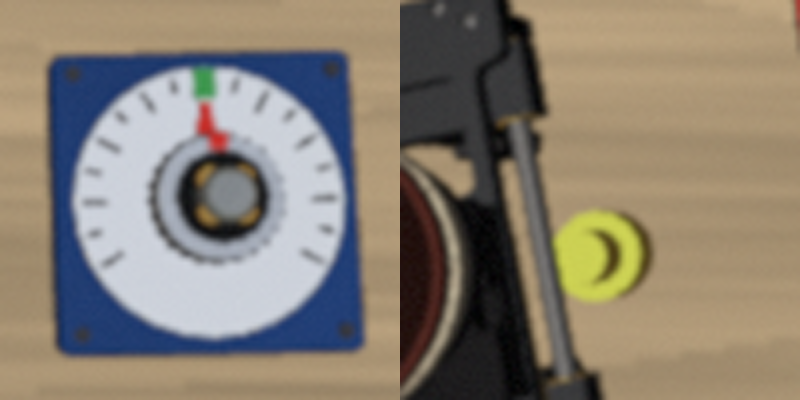

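View pics/s7.png

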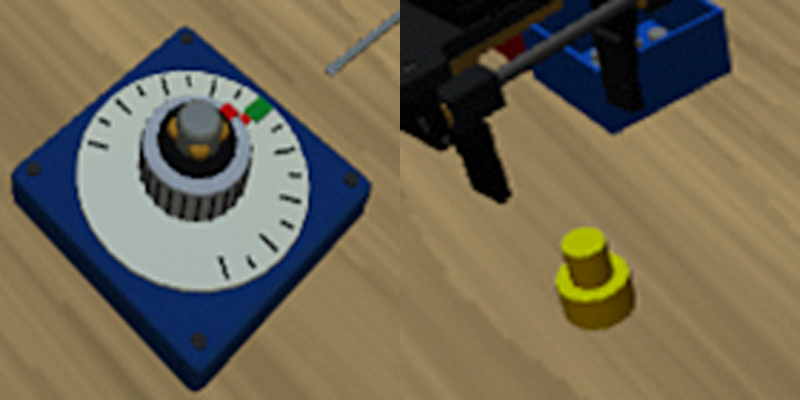

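The pointer sits on the green mark: in the top view both lie around (391,190)–(391,202), about 0.02 rad apart. Now a quick lateral check of the fingertips against the cap.

```bash
python3 -c "
from h import *
c=vision.capture('side')
for u in((181.5,180),(217.5,152.4)): print(onz(c,*u,.127))
p=np.array([.4899,.2864,.127]);y=np.array([.97,.244,0]);x=np.array([-.244,.97,0])
for s in(-1,1):
  for k in(.0435,.0585): print(s,k,[proj(c,p+s*y*k+x*b).round(1) for b in(-.0095,.0095)])
plan((.489,.2886,-.009),.25)
b=cv2.resize(cv2.convertScaleAbs(c['pixels'][130:210,160:240],alpha=2,beta=20),(560,560),interpolation=2);cv2.imwrite('pics/s8.png',b)
"
```

```text
[0.44513131 0.26473175 0.127     ]
[0.53406476 0.29388644 0.127     ]
-1 0.0435 [array([183.6, 178.3]), array([176.3, 174.2])]
-1 0.0585 [array([176.9, 182.9]), array([169.6, 178.7])]
1 0.0435 [array([219.3, 153.8]), array([212.2, 150.3])]
1 0.0585 [array([225. , 149.9]), array([217.9, 146.5])]
clock 13.82 tcp [489.7 286.8  90.2] gap 87.4 F [0.  0.3 0.6] q [-1.08  0.26  0.55  1.81 -0.15  1.12 -0.23]
tool x [-0.244  0.97   0.   ]  y [ 0.97   0.244 -0.   ] z [-0.  0. -1.] y-angle 0.247
shift mm [ 1.9 -0.2 99.2] turn [-0.    -0.    -0.003] ywdir 0.25
```

View pics/s8.png

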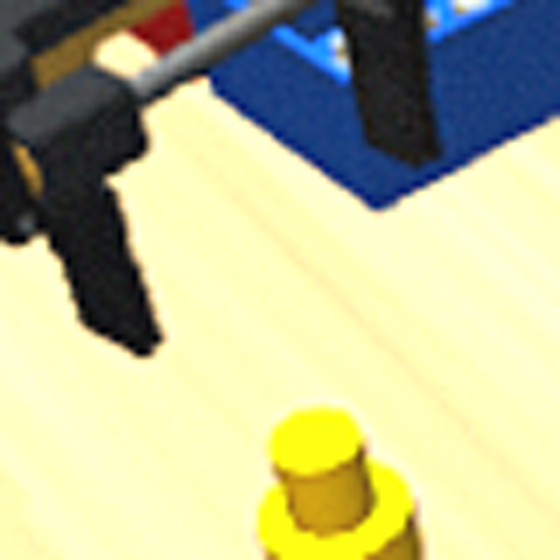

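Request:
send_rows --pt "1 0 20 0 0 0 1" --pt "1.9 -0.2 45 0 0 0 1" --pt "1.9 -0.2 70 0 0 0 1" --pt "1.9 -0.2 88 0 0 0 1" --pt "1.9 -0.2 96 0 0 0 1" --pt "1.9 -0.2 98 0 0 0 1" --pt "1.9 -0.2 98 0 0 0 1"

```text
clock: 14.7
tcp_pos: [0.4895, 0.2889, -0.0072]
tcp_rot: [1.931, 2.478, 0.002]
force: [1.1, 0.5, -0.3]
finger_gap: 0.0871
```

Request:
send_rows --pt "0 0 0 0 0 0 -1" --pt "0 0 0 0 0 0 -1" --pt "0 0 0 0 0 0 -1" --pt "0 0 0 0 0 0 -1" --pt "0 0 0 0 0 0 -1" --pt "0 0 0 0 0 0 -1" --pt "0 0 0 0 0 0 -1" --pt "0 0 0 0 0 0 -1" --force 20

```text
clock: 15.7
tcp_pos: [0.4895, 0.2888, -0.0072]
tcp_rot: [1.932, 2.478, 0.001]
force: [0.3, 1.1, -1.0]
finger_gap: 0.0256
```

```bash
python3 -c "
from h import *
plan((.489,.2886,.09),.25)
c=vision.capture('side')
b=cv2.resize(cv2.convertScaleAbs(c['pixels'][140:240,150:250],alpha=1.5,beta=20),(560,560),interpolation=2);cv2.imwrite('pics/s9.png',b)
"
```

```text
clock 15.7 tcp [489.5 288.8  -7.2] gap 25.6 F [ 0.3  1.1 -1. ] q [-1.04  0.38  0.51  1.89 -0.23  0.93 -0.17]
tool x [-0.244  0.97   0.001]  y [0.97  0.244 0.001] z [ 0.001  0.001 -1.   ] y-angle 0.246
shift mm [ -0.   -0.4 -97.2] turn [ 0.001 -0.001 -0.004] ywdir 0.25
```

View pics/s9.png

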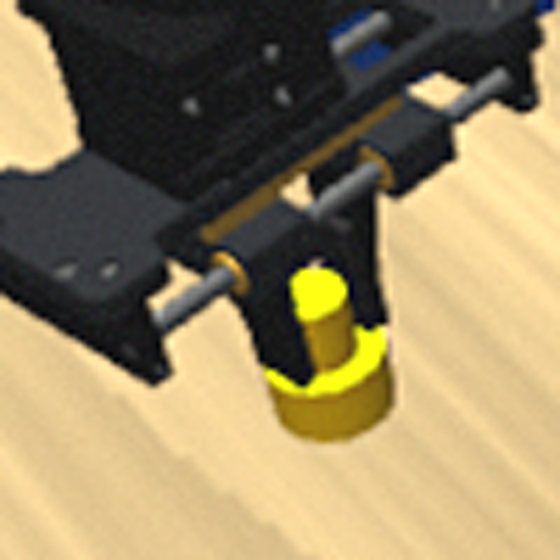

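Request:
send_rows --pt "0 0 0 0 0 0 -1" --pt "0 0 0 0 0 0 -1" --pt "0 0 -10 0 0 0 -1" --pt "0 0 -35 0 0 0 -1" --pt "0 0 -65 0 0 0 -1" --pt "0 0 -95 0 0 0 -1" --pt "0 0 -120 0 0 0 -1" --pt "0 0 -120 0 0 0 -1" --force 50

```text
clock: 16.75
tcp_pos: [0.4907, 0.2895, 0.1152]
tcp_rot: [1.931, 2.477, 0.008]
force: [-0.8, -0.2, -1.2]
finger_gap: 0.0247
```

```bash
python3 -c "
from h import *
plan((.561,-.0667,.115),.25)
"
```

```text
clock 16.75 tcp [490.7 289.5 115.2] gap 24.7 F [-0.8 -0.2 -1.2] q [-1.09  0.23  0.56  1.78 -0.13  1.16 -0.25]
tool x [-0.244  0.97   0.003]  y [0.97  0.244 0.004] z [ 0.004  0.004 -1.   ] y-angle 0.246
shift mm [-362.6  -18.7   -0.9] turn [ 0.004 -0.003 -0.004] ywdir 0.25
```

Request:
send_rows --pt "-20 -1 0 0 0 0 -1" --pt "-65 -3 0 0 0 0 -1" --pt "-115 -6 0 0 0 0 -1" --pt "-165 -8 0 0 0 0 -1" --pt "-215 -11 0 0 0 0 -1" --pt "-265 -14 -1 0 0 0 -1" --pt "-310 -16 -1 0.002 0 0 -1" --pt "-345 -18 -1 0.004 -0.003 -0.004 -1" --pt "-360 -18.7 -1 0.004 -0.003 -0.004 -1" --pt "-362.6 -18.7 -1 0.004 -0.003 -0.004 -1" --pt "-362.6 -18.7 -1 0.004 -0.003 -0.004 -1" --pt "-362.6 -18.7 -1 0.004 -0.003 -0.004 -1"

```text
clock: 18.25
tcp_pos: [0.5609, -0.0652, 0.115]
tcp_rot: [1.924, 2.483, 0.0]
force: [-0.3, -0.0, -0.5]
finger_gap: 0.0249
```

```bash
python3 -c "
from h import *
plan((.561,-.0667,.0758),.25)
c=vision.capture('side')
b=cv2.resize(cv2.convertScaleAbs(c['pixels'][210:350,290:430],alpha=1.5,beta=20),(560,560),interpolation=2);cv2.imwrite('pics/s10.png',b)
"
```

```text
clock 18.25 tcp [560.9 -65.2 115. ] gap 24.9 F [-0.3 -0.  -0.5] q [-0.62  0.25  0.77  1.8  -0.19  1.17  0.46]
tool x [-0.25   0.968  0.   ]  y [0.968 0.25  0.   ] z [ 0.  0. -1.] y-angle 0.252
shift mm [-1.5 -0.3 39.2] turn [ 0.    -0.     0.002] ywdir 0.25
```

View pics/s10.png

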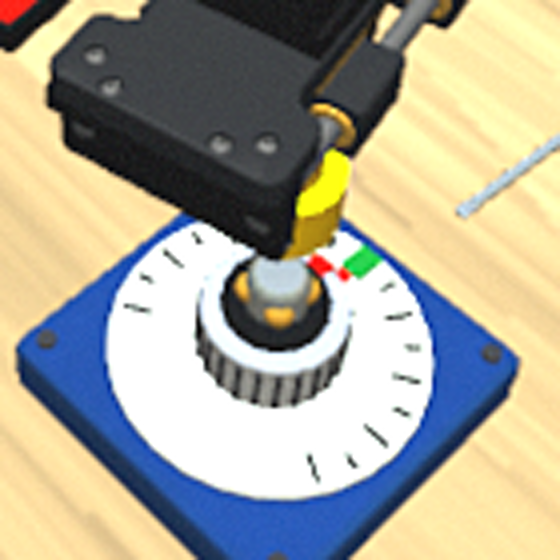

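The cap's right edge at about (348,190) in the crop matches the expected 344, so it's centred over the stud. Lowering.

Request:
send_rows --pt "-1.5 -0.3 8 0 0 0 -1" --pt "-1.5 -0.3 16 0 0 0 -1" --pt "-1.5 -0.3 24 0 0 0 -1" --pt "-1.5 -0.3 30 0 0 0 -1" --pt "-1.5 -0.3 35 0 0 0 -1" --pt "-1.5 -0.3 39 0 0 0 -1" --pt "-1.5 -0.3 39 0 0 0 -1"

```text
clock: 19.18
tcp_pos: [0.5609, -0.0669, 0.0758]
tcp_rot: [-1.924, -2.483, 0.0]
force: [0.0, 0.5, -0.4]
finger_gap: 0.025
```

Request:
send_rows --pt "0 0 1 0 0 0 -1" --pt "0 0 2 0 0 0 -1" --pt "0 0 3 0 0 0 -1" --pt "0 0 4 0 0 0 -1"

```text
clock: 19.68
tcp_pos: [0.5611, -0.067, 0.072]
tcp_rot: [1.924, 2.483, 0.0]
force: [-0.0, -0.9, 2.3]
finger_gap: 0.0248
```

Request:
send_rows --pt "0 0 1 0 0 0 -1" --pt "0 0 2 0 0 0 -1"

```text
clock: 19.92
tcp_pos: [0.5616, -0.0677, 0.0706]
tcp_rot: [1.924, 2.482, 0.001]
force: [-2.2, -1.5, 9.4]
finger_gap: 0.0251
```

Request:
send_rows --pt "0 0 1 0 0 0 -1" --pt "0 0 2 0 0 0 -1" --pt "0 0 3 0 0 0 -1" --pt "0 0 4 0 0 0 -1"

```text
clock: 20.42
tcp_pos: [0.5619, -0.0679, 0.0669]
tcp_rot: [1.924, 2.481, 0.001]
force: [0.3, -1.0, 2.2]
finger_gap: 0.0248
```

Request:
send_rows --pt "0 0 1 0 0 0 -1" --pt "0 0 2 0 0 0 -1" --pt "0 0 3 0 0 0 -1" --pt "0 0 4 0 0 0 -1"

```text
clock: 20.92
tcp_pos: [0.5614, -0.0679, 0.0624]
tcp_rot: [1.925, 2.481, 0.0]
force: [-0.5, -1.6, -4.1]
finger_gap: 0.0252
```

Request:
send_rows --pt "0 0 0.7 0 0 0 -1" --pt "0 0 1.4 0 0 0 -1"

```text
clock: 21.18
tcp_pos: [0.5612, -0.0681, 0.0607]
tcp_rot: [1.925, 2.481, -0.001]
force: [-0.1, -2.2, -3.2]
finger_gap: 0.0246
```

Resistance peaked at 9.4 N, then the force went negative: the click. Now I'll press the seal.

Request:
send_rows --pt "0 0 0.7 0 0 0 -1" --pt "0 0 1.4 0 0 0 -1" --pt "0 0 2 0 0 0 -1"

```text
clock: 21.55
tcp_pos: [0.5614, -0.0681, 0.0591]
tcp_rot: [1.925, 2.481, 0.0]
force: [-1.4, -1.6, 4.5]
finger_gap: 0.0247
```

Request:
send_rows --pt "0 0 0.5 0 0 0 -1" --pt "0 0 1 0 0 0 -1" --pt "0 0 1 0 0 0 -1"

```text
clock: 21.92
tcp_pos: [0.5615, -0.0682, 0.0584]
tcp_rot: [1.925, 2.481, 0.0]
force: [-3.6, -1.5, 5.8]
finger_gap: 0.0247
```

Request:
send_rows --pt "0 0 0.7 0 0 0 -1" --pt "0 0 1.4 0 0 0 -1" --pt "0 0 1.8 0 0 0 -1" --pt "0 0 1.8 0 0 0 -1"

```text
clock: 22.42
tcp_pos: [0.5616, -0.0682, 0.0576]
tcp_rot: [1.925, 2.481, 0.001]
force: [-5.9, -1.3, 14.1]
finger_gap: 0.025
```

Request:
send_rows --pt "0 -0.2 1.1 0 0 0 -1" --pt "0 -0.4 1.4 0 0 0 -1" --pt "0 -0.4 1.4 0 0 0 -1" --pt "0 -0.4 1.4 0 0 0 -1"

```text
clock: 22.92
tcp_pos: [0.5616, -0.0682, 0.0575]
tcp_rot: [1.925, 2.481, 0.003]
force: [-6.9, -0.9, 18.0]
finger_gap: 0.0251
```

```bash
python3 -c "
from h import *
plan((.561,-.0667,.0578),.25)
c=vision.capture('side')
b=cv2.resize(cv2.convertScaleAbs(c['pixels'][210:350,290:430],alpha=1.5,beta=20),(560,560),interpolation=2);cv2.imwrite('pics/s11.png',b);cv2.imwrite('pics/s11f.png',c['pixels'])
c=vision.capture('top');cv2.imwrite('pics/t11.png',cv2.resize(c['pixels'][150:290,330:470],(560,560),interpolation=2));cv2.imwrite('pics/t11f.png',c['pixels'])
o=cv2.imread('pics/top0.png')
gb=(345,175,440,265);g=pts(hsv(c,(45,100,60),(85,255,255),gb));print('green px',len(g))
for n,lo,hi,bx in(('box',(0,150,100),(8,255,255),(245,160,295,215)),('tape',(5,80,40),(25,255,130),(265,235,320,290)),('driver',(50,100,40),(85,255,255),(375,60,405,120))):
  print(n,[pts(hsv({'pixels':i},lo,hi,bx)).mean(0).round(2) for i in(o,c['pixels'])])
plan((.561,-.0667,.0578),.25)
"
```

```text
clock 22.93 tcp [561.6 -68.2  57.5] gap 25.1 F [-6.9 -0.9 18. ] q [-0.59  0.32  0.75  1.86 -0.25  1.06  0.51]
tool x [-0.248  0.969  0.   ]  y [0.969 0.248 0.002] z [ 0.002  0.001 -1.   ] y-angle 0.251
shift mm [ 1.6 -0.2 -0.3] turn [ 0.002 -0.     0.001] ywdir 0.25
green px 1
box [array([268.39, 185.34], dtype=float32), array([268.5 , 185.49], dtype=float32)]
tape [array([291.27, 263.04], dtype=float32), array([283.46, 269.92], dtype=float32)]
driver [array([392.11,  89.28], dtype=float32), array([392.11,  89.45], dtype=float32)]
clock 23.02 tcp [561.7 -68.1  57.5] gap 24.9 F [-6.5 -0.3 17. ] q [-0.59  0.32  0.75  1.86 -0.25  1.06  0.51]
tool x [-0.248  0.969  0.   ]  y [0.969 0.248 0.002] z [ 0.002  0.001 -1.   ] y-angle 0.251
shift mm [ 1.6 -0.3 -0.3] turn [ 0.002 -0.     0.001] ywdir 0.25
```

View pics/s11.png

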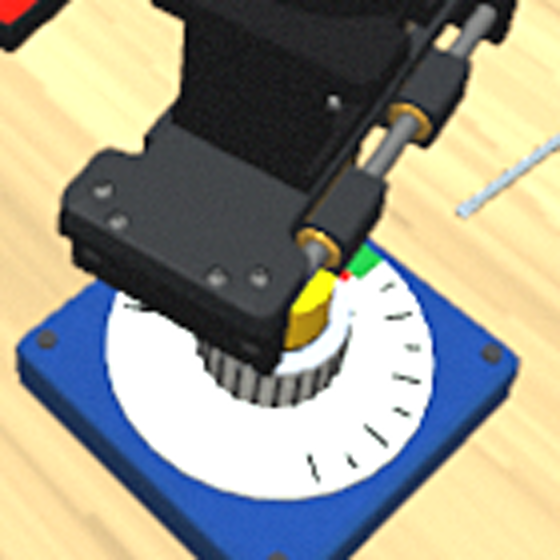

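View pics/t11.png

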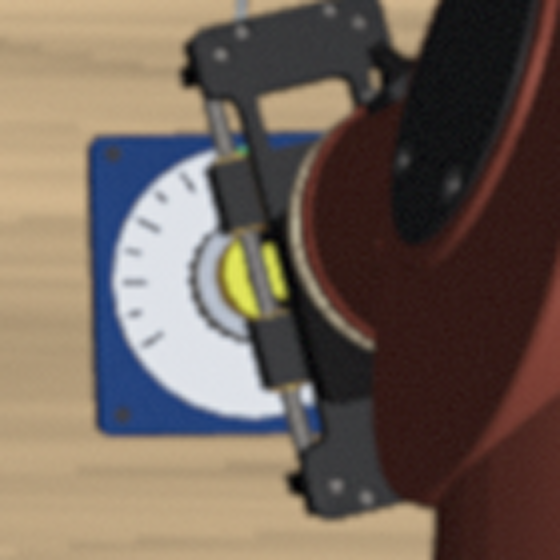

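```bash
python3 -c "
import cv2,numpy as np
a=[cv2.imread(f'pics/{n}.png')[150:300,240:340] for n in('top0','t11f')]
b=[cv2.imread(f'pics/{n}.png')[170:290,200:320] for n in('side0','s11f')]
cv2.imwrite('pics/cmp.png',np.hstack([cv2.resize(x,(400,300)) for x in b]));cv2.imwrite('pics/cmpt.png',np.hstack([cv2.resize(x,(400,600)) for x in a]))
"
```

```text
(no output)
```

View pics/cmpt.png

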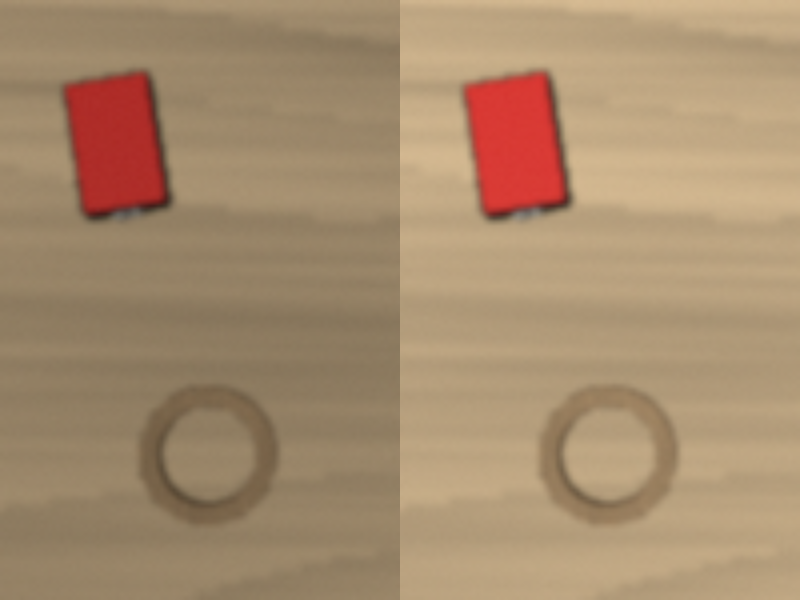

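View pics/cmp.png

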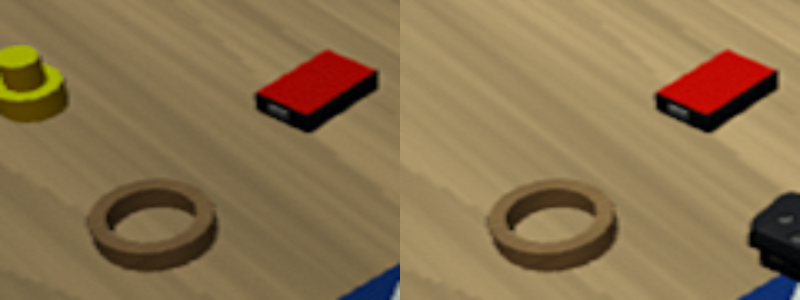

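The tape and box haven't moved; the shift in the tape mask came from brightness. The pointer tip in the side view is still at the same pixel next to the green mark. Force is steady at 17–18 N and further pushing no longer lowers the cap, so I'm handing in.

```bash
python3 -c "
from cell import order,monitor
s=monitor.state();print(s['clock'],s['force'],s['tcp_pos'])
print(order.hand_in())"
```

```text
23.025 [-6.47795603 -0.27752623 17.04996966] [ 0.56166242 -0.0681391   0.05750055]
the job is handed in; nothing more can be done
None
```

The bezel is turned to zero, and the yellow cap is clicked onto the stud and still held pressed fully home. I handed the job in at 23.0 s; it reports no verdict.

**Last checks**
- **Pointer:** from above it was about 0.02 rad from the green mark after the turn. With the cap pressed on, the gripper mostly hid the dial from above, but in the side view the tip was still at the same spot.
- **Cap:** resistance peaked at about 9 N, then the cap was drawn down (−4 N), which was the click. The final push was 17–18 N. The last extra push raised the force but lowered the cap only about 0.1 mm, with the rim at about 65 mm, so it is on the hard stop. About 6.5 N of sideways force remained.
- **Other items:** the tape, bit box and screwdriver have not moved. A colour check suggested the tape had shifted, but the pictures before and after match; only the lighting differed.

**What disagreed**
- **Reported height:** the reported tool height was about 37 mm lower than the real fingertips. I found this when my first attempt to grip the bezel closed on the stud instead; the bezel did not move. I then measured the offset by touching the dial face with the open fingers (16 N) and used it for the rest of the job.

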